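Set the chain riveter's slide to its third click

TASK

Set the bench chain riveter for the third chain size: with the fingertips, push the black-topped upright lever of its steel slide along the bed towards the red press, feeling it click from notch to notch, and stop when it has dropped into the third notch from the start, without ever running past it. Leave the lever resting there and take the hand away. Do not move the spray can, jar, carton or screwdriver that stand around it.

Things in the scene. Friction and masses are not known exactly. Their poses are not given: they have to be found in the camera images.
- riveter: Chain riveter, fixed: steel channel 120 mm wide (its x, -60 to 60), 390 long (its y, -175 to 215), bed 50 mm high; red press tower at y 80 to 180, 210 high, its fixed handle rod rising to y 240, 310 high. Origin on the table below the slide's centre line; +y is the push direction, lever to press; z up. Yaw varies.
- rib1 (a point): Top of the first of six dark round ribs on the bed, 10 mm thick, across x -42 to -22 (riveter frame), tops 55 mm above the table, 15 mm apart along y from -102.5 (this one) to -27.5. The five gaps between them are notches 1 to 5. Before this rib is a smooth run-in without a notch, where the lever starts.
- lever_top (a point): Top centre of the lever, 130 mm above the table: upright plate 36 mm wide (riveter x), 10 thick (y), black grip from 90 to 130 high on a 26 mm wide steel stem. It stands at riveter x = 0, y = -130 mm + joint value. Nothing else stands within 60 mm of the lever above 90 mm height.
- lever_foot (a point): Centre of the lever's foot at its top, 75 mm above the table: a dark plate 10 mm thick, reaching 10 mm either side of the lever's mid plane along y, and x -49 to 17. A sprung plunger pin in it at x = -32 rides on the ribs, its top about 80 mm high, 83 on a rib. The slide's bar, 26 mm wide, top 64.5 mm high, runs 20 mm behind and 235 mm ahead of the lever.
- slide (a joint): Slide travel towards the press, 0 to 0.105 m. Starts at 0 to 0.014. Notches at 0.035, 0.050, 0.065 (third), 0.080, 0.095; ribs half-way between, first at 0.0275. Free run takes about 1 N; a slow push rises to 5 to 8 N on a rib's near side, fades to about 1 N within 3 mm before its crest, and past the crest the slide snaps ahead of the finger into the notch and stays. Left short of a crest it falls back.
- spray: Spray can standing upright, 66 mm across, 200 mm high, origin under its base; bystander.
- jar: White plastic jar standing upright, 90 mm across, 110 mm high, origin under its base; bystander.
- carton: Small upright cardboard carton, 60 x 60 x 120 mm high, origin under its base; bystander.
- driver: Wooden-handled screwdriver lying on the table along its x, about 200 mm long and 26 mm thick, origin on the table under its middle; bystander.

How it is judged:
By the outcome, as a careful person would: the job done as asked, in the order asked, and still so for the second after the job is handed in, with the robot touching nothing.
It also fails if it takes over 54 s, if anything falls off the work surface, if the arm or the gripper's body presses on something with over 40 N, if the wrist force passes 120 N, or if a joint passes its speed limit or range.

ROBOT

A 6-joint arm with a two-finger parallel gripper is mounted at the origin on the work surface. World frame = base frame: x ahead of the robot, y to its left, z up, the work surface at z = 0. Lengths are in mm, angles in rad, forces in N, time in s.
With the tool pointing down it reaches from about 375 to 975 mm from the base axis. Payload 3.8 kg.
Tool frame: the origin (TCP) lies midway between the tips of the shut fingers; the grasp point (between the pads) lies 19 mm behind it; z points along the fingers, y is the line along which they close (so a half turn about z gives the same grasp; the last joint's range is limited). The gripper opens to 88 mm and grips with 3 to 60 N. Pads are 18 mm wide; open, the fingers measure 123 mm over their backs; the gripper's body (75 mm by 187 mm) begins 45 mm behind the grasp point.
Start: joints at [-1.382, 0.264, 1.604, -0, 1.274, -0.037], TCP at [151.118, -657.861, 238.706] pointing down, gripper open.
Joint ranges: [-2.63, 2.63], [-0.94, 2.18], [0.31, 2.57], [-1.31, 4.45], [0, 2.66], [-2.55, 2.55]. Speed limits (rad/s): [2.57, 2.57, 3.14, 3.14, 3.14, 3.14].

INTERFACE

Orientations are given as a unit quaternion [x, y, z, w].
In Python, from workcell import * gives the robot as it stands.
- The arm moves only by the tool move_arm, never from a script. Its argument "motion" is one flat list of numbers, 7 for each row, row after row: the shift along the tool's x, y, z in m, then the turn, a rotation vector about the tool's x, y, z in degrees, then the gripper command: -1 is fully open, 1 is shut, values between are in proportion. A call has 1 to 20 rows; each row is the pose to reach, as a shift and turn from the pose commanded when the call began, along the tool's axes at that moment; what a row does not reach only later rows make up. A row lasts 1/10 s, in which the tool goes at most 50 mm and 8.59 degrees, less where a joint would pass 70% of its speed; a pose out of reach is approached as far as the arm can. A call with a gripper value outside its range is refused whole. The fingers move at their own pace and stop on an object; "squeeze" is the grip in N (left out, the last holds). Time passes only in rows, so rows that repeat a pose let the fingers close. It gives the time, the measured TCP pose, the force, the opening and the grip force at its end, in the units of the state.
- read_state(): the state, without advancing time (a new reading comes with each control period).
- capture(name): name is "scene" or "top" or "wrist"; returns the picture (480x640x3 uint8, red, green, blue); there is no depth.
- camera_info(name): a dict with "vertical_fov" (degrees; the focal length in pixels is half the picture's height over the tangent of half this angle, whatever the lens; pixels are square), "cx", "cy" (the principal point, pixels), "extrinsics" (4x4, takes a point from world to camera coordinates); the wrist camera has in their place "hand_eye" (4x4, takes a point from camera to tool coordinates, whose origin is the TCP and whose axes are the flange's). Camera axes: x right, y down, z forward; pixel columns grow to the right and rows downward; lengths in mm; the calibration is good to about 2 mm. A picture is of the moment at which its call begins: read the wrist's pose just before it. camera_info takes no time and is no camera call.
- finish_job(): hands the job in; it is judged then, once.
Trained networks look in the newest picture that a camera, given by its name, has taken for a name from the list of things; names that differ only in an ending like _2 or _b are one class to them, and where a whole thing is asked for, a point or a joint stands for the part that bears it (a point fixed in the world has none). Each returns a list of dicts, best first, with "confidence" (0 to 1); they miss things now and then, are a little off and sometimes report something else, mostly with a low value. They report only what shows in the picture. A call takes as long as a camera call.
- trace(camera, name): "region" (480x640 bool, what is visible of it) and "rect" ([left, top, right, bottom] as shares, 0 to 1, of the picture: columns of its width, rows of its height, round what is visible of it).
- mark_of(camera, name): "point" ([column, row] as shares, 0 to 1, of the picture: columns of its width, rows of its height: a listed point, or the origin of a listed thing).
The state is a dict: "t": time; "joint_pos": joint angles; "qvel": joint speeds; "effort": joint torques, N m; "tcp_pos": TCP position; "orientation": TCP orientation; "contact_force": force on the tool from outside, world axes, zero at the start; "torque": the same for the moment, N m; "finger_gap": finger opening in mm; "grip_force": force on a finger pad.
Only numpy, scipy, OpenCV 4.12 (cv2) and the standard library are available. Lean on these libraries where they do the work, as an engineer would, in place of code of your own. Each camera call takes 0.05 s, during which the arm holds its last target. There are 200 camera calls.

## Working session

There is one attempt and no reset: what is moved stays moved. The work goes in short steps, Python scripts to look and compute and a tool call to move; the robot and the scene stay as the last step left them, time stands still between calls to the robot, and variables do not carry over. Pictures are saved under pics/ and viewed, at most 10 in all, crops included, and the job is handed in when it is done.

Besides the shell and the picture viewer there is one more tool, called in YAML: its name, and indented under it one key for each argument. move_arm: Moves the arm, as the interface text tells. Its arguments: {"type":"object","properties":{"motion":{"type":"array"},"squeeze":{"type":"number"}},"required":["motion"]}

```bash
mkdir -p pics; cat > h.py <<'E'
from workcell import *
import numpy as np, cv2
from scipy.spatial.transform import Rotation as R
def ray(cam,pt,st=None):
    i=camera_info(cam); f=240/np.tan(np.radians(i["vertical_fov"])/2)
    d=np.array([(pt[0]*640-i["cx"])/f,(pt[1]*480-i["cy"])/f,1])
    if cam=="wrist":
        T=np.eye(4);T[:3,:3]=R.from_quat(st["orientation"]).as_matrix();T[:3,3]=st["tcp_pos"]; M=T@np.array(i["hand_eye"])
    else: M=np.linalg.inv(np.array(i["extrinsics"]))
    return M[:3,3],M[:3,:3]@d
def at(cam,pt,z,st=None):
    o,d=ray(cam,pt,st); return o+d*(z-o[2])/d[2]
E
python3 - <<'E'
from h import *
s=read_state();print(s)
for c in ["scene","top"]:
    im=capture(c); cv2.imwrite(f"pics/{c}.png",im[...,::-1])
    for n,z in [("riveter",0),("rib1",55),("lever_top",130),("lever_foot",75),("spray",0),("jar",0),("carton",0),("driver",0)]:
        for r in mark_of(c,n)[:2]:
            print(c,n,round(r["confidence"],2),(np.array(r["point"])*[640,480]).round(),at(c,r["point"],z).round(1))
    print(camera_info(c)["vertical_fov"])
E
```

```text
{'t': 0.0, 'joint_pos': array([-1.38191873e+00,  2.64754895e-01,  1.60535338e+00, -1.54758657e-06,
        1.27368917e+00, -3.68923096e-02]), 'qvel': array([ 4.98798462e-05, -1.55065928e-03, -3.53926274e-04,  1.42172153e-04,
        9.33452091e-04, -1.61484015e-04]), 'effort': array([ 1.00227819e-03, -5.02107453e+01, -3.56876886e+01,  7.27129192e-02,
        2.92022905e-02, -1.80627039e-04]), 'tcp_pos': array([ 150.97454143, -657.18102087,  237.39796086]), 'orientation': array([ 9.93634628e-01,  1.12645512e-01, -8.44307864e-05, -1.09915701e-03]), 'contact_force': array([-0.23090621, -0.39378529,  0.16870884]), 'torque': array([0.00173395, 0.02761433, 0.01868557]), 'grip_force': 0.0, 'finger_gap': 88.2084865873279}
scene riveter 0.57 [324. 289.] [575.2  24.1   0. ]
scene rib1 0.75 [264. 275.] [533.7 -82.8  55. ]
scene lever_top 0.98 [265. 249.] [559.4 -91.2 130. ]
scene lever_foot 0.97 [265. 278.] [569.5 -99.9  75. ]
scene spray 0.91 [358. 239.] [466.2 194.5   0. ]
scene spray 0.4 [266. 278.] [477.2 -50.6   0. ]
scene jar 0.93 [233. 363.] [ 653.1 -214.9    0. ]
scene carton 0.7 [435. 306.] [739.6 163.5   0. ]
scene driver 0.78 [283. 262.] [447.1   9.    0. ]
46.20878151506104
top riveter 0.86 [310. 242.] [587.5  21.4   0. ]
top rib1 0.84 [358. 260.] [546.5 -78.   55. ]
top rib1 0.23 [371. 247.] [ 572.9 -104.1   55. ]
top lever_top 0.94 [373. 244.] [ 570.2 -101.2  130. ]
top lever_foot 0.59 [369. 245.] [575.1 -98.7  75. ]
top spray 0.93 [231. 302.] [455.2 187.8   0. ]
top jar 0.62 [419. 210.] [ 660.  -212.8    0. ]
top jar 0.62 [317. 302.] [459.7   5.3   0. ]
top carton 0.6 [246. 167.] [749.2 164.1   0. ]
top driver 0.94 [318. 303.] [457.2   3.    0. ]
42.026891229090154
```

View pics/top.png

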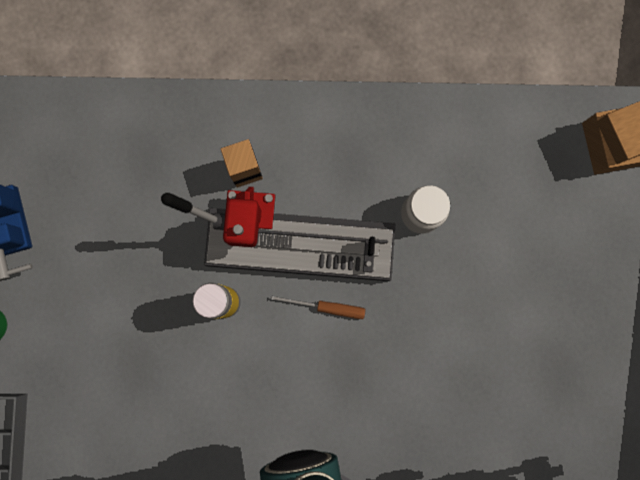

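View pics/scene.png

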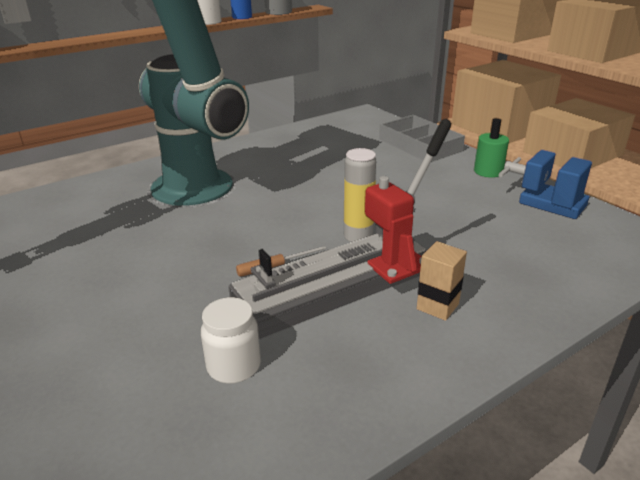

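The pictures show the lever at about (372,246) in top and the press at (245,218). The push direction is roughly world +y with a yaw of about -5°, and the jar sits behind and to the far side. I'll move above and behind the lever with the fingers shut, then look with the wrist camera.

move_arm:
  motion: [0.513,-0.392,-0.02,0,0,-72,1,0.513,-0.392,-0.02,0,0,-72,1,0.513,-0.392,-0.02,0,0,-72,1,0.513,-0.392,-0.02,0,0,-72,1,0.513,-0.392,-0.02,0,0,-72,1,0.513,-0.392,-0.02,0,0,-72,1,0.513,-0.392,-0.02,0,0,-72,1,0.513,-0.392,-0.02,0,0,-72,1,0.513,-0.392,-0.02,0,0,-72,1,0.513,-0.392,-0.02,0,0,-72,1,0.513,-0.392,-0.02,0,0,-72,1,0.513,-0.392,-0.02,0,0,-72,1,0.513,-0.392,-0.02,0,0,-72,1,0.513,-0.392,-0.02,0,0,-72,1,0.513,-0.392,-0.02,0,0,-72,1,0.513,-0.392,-0.02,0,0,-72,1,0.513,-0.392,-0.02,0,0,-72,1,0.513,-0.392,-0.02,0,0,-72,1]
  squeeze: 10

```text
t: 2.7
tcp_pos: [562.6, -162.3, 258.8]
orientation: [0.738, 0.674, -0.0, 0.0]
contact_force: [0.3, -0.5, 0.5]
finger_gap: 0.7
grip_force: 0.0
```

```bash
python3 - <<'E'
from h import *
s=read_state();print(s["t"],s["tcp_pos"],s["orientation"],s["joint_pos"],s["finger_gap"],s["contact_force"])
print(np.round(camera_info("wrist")["hand_eye"],2))
c="wrist"; im=capture(c); cv2.imwrite(f"pics/w1.png",im[...,::-1])
for n,z in [("riveter",0),("rib1",55),("lever_top",130),("lever_foot",75),("jar",0)]:
    for r in mark_of(c,n)[:2]:
        print(c,n,round(r["confidence"],2),(np.array(r["point"])*[640,480]).round(),at(c,r["point"],z,s).round(1))
E
```

```text
2.7 [ 562.55252813 -162.25540813  258.75611534] [ 7.38382081e-01  6.74382603e-01 -8.68868698e-05  2.62399623e-05] [-3.23244478e-01  8.35614027e-02  1.77674749e+00 -1.85079960e-04
  1.28132234e+00 -2.32651791e-01] 0.6536902090032264 [ 0.3094502  -0.47675383  0.50139147]
[[   0.     -0.97   -0.26   65.47]
 [   1.      0.      0.     -0.49]
 [  -0.     -0.26    0.97 -145.76]
 [   0.      0.      0.      1.  ]]
wrist riveter 0.59 [313.   6.] [575.5  22.1   0. ]
wrist rib1 0.57 [281. 120.] [539.7 -76.5  55. ]
wrist lever_top 0.76 [322. 145.] [571.6 -98.8 130. ]
wrist jar 0.89 [408. 249.] [ 653.9 -214.     0. ]
```

View pics/w1.png

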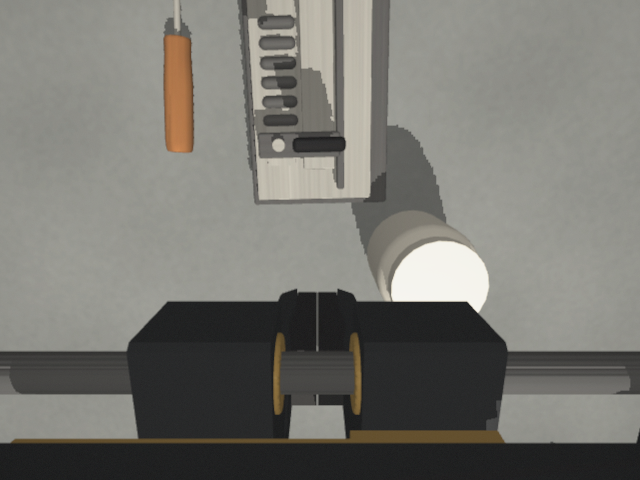

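The wrist picture shows the lever grip at (319,144), the pin at (278,145), and six ribs from (280,120) to (276,22). I'll fit the riveter frame from these points.

```bash
python3 - <<'E'
from h import *
s=read_state()
f=lambda c,r,z:at("wrist",[c/640,r/480],z,s)
P=np.array([f(280,120,55),f(279.5,102,55),f(279,83,55),f(278,63,55),f(277,43,55),f(276.5,22,55)])[:,:2]
d=P[-1]-P[0];print("rib span",np.linalg.norm(d),"ang",np.degrees(np.arctan2(d[1],d[0])))
for a,b in [((257,203),(240,10)),((384,200),(388,10))]:
    e=f(*b,50)-f(*a,50);print("edge ang",np.degrees(np.arctan2(e[1],e[0])),f(*a,50))
th=np.arctan2(d[1],d[0]);u=np.array([np.cos(th),np.sin(th)]);v=np.array([u[1],-u[0]])
L=f(319,144.5,130)[:2];pin=f(278.5,145,80)[:2]
for th in np.radians([84,85,86]):
    u=np.array([np.cos(th),np.sin(th)]);v=np.array([u[1],-u[0]])
    ys=P@u-np.arange(-102.5,-27,15);xs=P@v+32;o=u*ys.mean()+v*xs.mean()
    print(o,"lever",(L-o)@v,(L-o)@u,"pin",(pin-o)@v,(pin-o)@u,"tcp",(s["tcp_pos"][:2]-o)@v,(s["tcp_pos"][:2]-o)@u)
m=R.from_quat(s["orientation"]).as_matrix();print(L,np.degrees(np.arctan2(m[1,0],m[0,0])))
E
```

```text
rib span 73.91227860520759 ang 85.70969343905003
edge ang 87.73040652571893 [ 510.5341781  -143.66149643   50.        ]
edge ang 86.22075710614217 [ 624.16363917 -151.04054517   50.        ]
[580.85817564  22.60394139] lever 1.6980994421987787 -120.63583748124441 pin -30.052296527385337 -121.78095368886466 tcp 1.623998362933528 -184.7634619928435
[579.78247849  23.26860062] lever 0.721987810231799 -121.21547680134704 pin -31.043557453732966 -121.80629778721651 tcp -0.47128334991409515 -185.33204112297113
[578.69534528  23.91438512] lever -0.2640912562068386 -121.77799234264438 pin -32.0351097217451 -121.81433813696735 tcp -2.5761690152785204 -185.86396594769
[569.93709401 -97.54854008] 84.9029547162391
```

move_arm:
  motion: [0,0.001,0.05,0,0,0,1,0,0.001,0.09,0,0,0,1,0,0.001,0.12,0,0,0,1,0,0.001,0.14,0,0,0,1,0,0.001,0.15,0,0,0,1,0.01,0.001,0.15,0,0,0,1,0.02,0.001,0.15,0,0,0,1,0.03,0.001,0.15,0,0,0,1,0.036,0.001,0.15,0,0,0,1,0.038,0.001,0.15,0,0,0,1,0.038,0.001,0.15,0,0,0,1,0.038,0.001,0.15,0,0,0,1]

```text
t: 4.2
tcp_pos: [567.9, -123.3, 109.0]
orientation: [0.738, 0.675, 0.0, 0.0]
contact_force: [-0.0, 0.6, -0.4]
finger_gap: 0.6
grip_force: 0.0
```

```bash
python3 - <<'E'
from h import *
s=read_state();print(s["t"],s["tcp_pos"],s["contact_force"])
c="wrist"; im=capture(c); cv2.imwrite(f"pics/w2.png",im[...,::-1])
E
```

```text
4.2 [ 567.8509384  -123.25388126  109.03635662] [-0.02166483  0.59422617 -0.37666623]
```

View pics/w2.png

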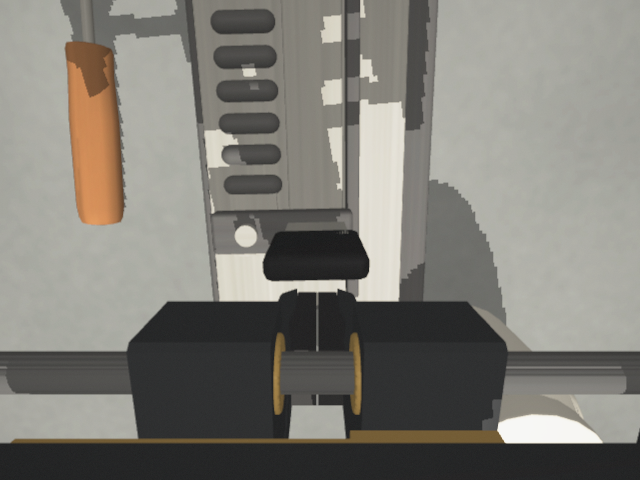

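Fingers sit about 10 mm behind the lever at grip height, centred. I'll advance gently.

move_arm:
  motion: [0.002,0,0,0,0,0,1,0.004,0,0,0,0,0,1,0.006,0,0,0,0,0,1,0.008,0,0,0,0,0,1,0.01,0,0,0,0,0,1,0.012,0,0,0,0,0,1,0.014,0,0,0,0,0,1,0.015,0,0,0,0,0,1,0.016,0,0,0,0,0,1,0.017,0,0,0,0,0,1,0.018,0,0,0,0,0,1]

```text
t: 5.35
tcp_pos: [569.1, -105.2, 108.6]
orientation: [0.738, 0.675, -0.0, -0.0]
contact_force: [-0.9, 0.3, 0.6]
finger_gap: 0.5
grip_force: 0.6
```

```bash
python3 - <<'E'
from h import *
s=read_state();print(s["t"],s["tcp_pos"],s["contact_force"])
c="wrist"; im=capture(c); cv2.imwrite(f"pics/w3.png",im[...,::-1])
E
```

```text
5.35 [ 569.08398721 -105.20040644  108.64420028] [-0.86378035  0.28572186  0.58892407]
```

View pics/w3.png

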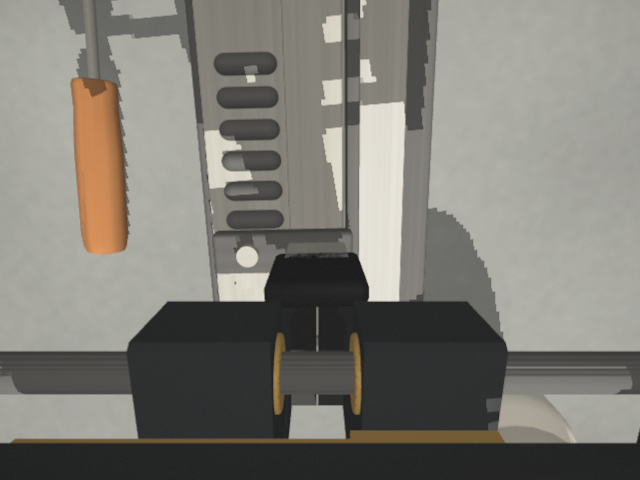

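In w3, the lever grip's back edge is at row 304, overlapping the finger fronts (row about 292), so it's in or near contact. The pin is at (247,257) and rib 1 at (255,218). I'll work out the joint value.

```bash
cat >> h.py <<'E'
def q_est(s,pin,ribs):
    th=np.radians(85.5);u=np.array([np.cos(th),np.sin(th)])
    g=lambda p,z:at("wrist",[p[0]/640,p[1]/480],z,s)[:2]@u
    off=np.mean([g(p,55)-y for p,y in zip(ribs,np.arange(-102.5,-27,15))])
    return g(pin,80)-off+130, s["tcp_pos"][:2]@u-off
E
python3 - <<'E'
from h import *
s=read_state()
print("w3",q_est(s,(247,257),[(255,218),(253,190),(252,160),(250,129),(248,97),(246,63)]))
s2=dict(s);s2["tcp_pos"]=np.array([567.85,-123.25,109.04])
print("w2",q_est(s2,(246,236),[(253,184),(252,154),(250,123),(247,90),(245,56),(243,21)]))
E
```

```text
w3 (np.float64(15.354177531162861), np.float64(-129.76225306846865))
w2 (np.float64(7.617054931175588), np.float64(-147.27179413749755))
```

move_arm:
  motion: [0.001,0,0,0,0,0,1,0.002,0,0,0,0,0,1,0.003,0,0,0,0,0,1,0.004,0,0,0,0,0,1,0.005,0,0,0,0,0,1,0.006,0,0,0,0,0,1,0.007,0,0,0,0,0,1,0.008,0,0,0,0,0,1,0.009,0,0,0,0,0,1]

```text
t: 6.3
tcp_pos: [569.9, -97.0, 108.7]
orientation: [0.738, 0.675, -0.001, 0.0]
contact_force: [-2.2, -3.9, 0.3]
finger_gap: 0.4
grip_force: 2.0
```

move_arm:
  motion: [0.0005,0,0,0,0,0,1,0.001,0,0,0,0,0,1]

```text
t: 6.5
tcp_pos: [570.0, -95.2, 108.7]
orientation: [0.738, 0.675, -0.0, -0.0]
contact_force: [-2.2, -2.5, -0.4]
finger_gap: 0.5
grip_force: 1.2
```

move_arm:
  motion: [0.0005,0,0,0,0,0,1,0.001,0,0,0,0,0,1]

```text
t: 6.7
tcp_pos: [570.3, -93.9, 108.7]
orientation: [0.738, 0.675, 0.0, -0.0]
contact_force: [0.1, -0.4, 0.8]
finger_gap: 0.5
grip_force: 0.7
```

move_arm:
  motion: [0.0005,0,0,0,0,0,1,0.001,0,0,0,0,0,1]

```text
t: 6.9
tcp_pos: [570.6, -93.0, 108.8]
orientation: [0.738, 0.675, 0.0, 0.0]
contact_force: [-0.9, -0.1, -0.3]
finger_gap: 0.5
grip_force: 0.3
```

move_arm:
  motion: [0.0005,0,0,0,0,0,1,0.001,0,0,0,0,0,1]

```text
t: 7.1
tcp_pos: [570.8, -92.0, 108.9]
orientation: [0.738, 0.675, 0.0, 0.0]
contact_force: [0.2, 0.4, 0.4]
finger_gap: 0.5
grip_force: 0.0
```

The first crest came at TCP y of about -93, as predicted, so the lever should be in notch 1. Next is crest 2, at about -78.

move_arm:
  motion: [0.001,0,0,0,0,0,1,0.002,0,0,0,0,0,1,0.003,0,0,0,0,0,1,0.004,0,0,0,0,0,1,0.005,0,0,0,0,0,1,0.006,0,0,0,0,0,1]

```text
t: 7.7
tcp_pos: [570.9, -86.2, 108.7]
orientation: [0.738, 0.675, 0.0, -0.0]
contact_force: [0.3, -0.0, -1.3]
finger_gap: 0.4
grip_force: 0.0
```

move_arm:
  motion: [0.001,0,0,0,0,0,1,0.002,0,0,0,0,0,1,0.003,0,0,0,0,0,1]

```text
t: 8.0
tcp_pos: [571.1, -84.9, 108.7]
orientation: [0.737, 0.675, -0.001, 0.001]
contact_force: [-0.6, -6.5, -0.3]
finger_gap: 0.5
grip_force: 3.4
```

move_arm:
  motion: [0.0005,0,0,0,0,0,1,0.001,0,0,0,0,0,1,0.0015,0,0,0,0,0,1,0.002,0,0,0,0,0,1]

```text
t: 8.4
tcp_pos: [571.3, -82.1, 108.7]
orientation: [0.738, 0.675, -0.0, 0.0]
contact_force: [-0.8, -3.2, -0.7]
finger_gap: 0.3
grip_force: 2.0
```

move_arm:
  motion: [0.0005,0,0,0,0,0,1,0.001,0,0,0,0,0,1]

```text
t: 8.6
tcp_pos: [571.4, -80.2, 108.7]
orientation: [0.738, 0.675, 0.0, -0.0]
contact_force: [-1.1, -3.0, 1.1]
finger_gap: 0.3
grip_force: 1.2
```

move_arm:
  motion: [0.0005,0,0,0,0,0,1,0.001,0,0,0,0,0,1]

```text
t: 8.8
tcp_pos: [571.5, -78.9, 108.7]
orientation: [0.738, 0.675, 0.0, -0.0]
contact_force: [-0.9, -0.5, 0.1]
finger_gap: 0.2
grip_force: 0.7
```

move_arm:
  motion: [0.0005,0,0,0,0,0,1,0.001,0,0,0,0,0,1]

```text
t: 9.0
tcp_pos: [571.7, -78.0, 108.7]
orientation: [0.738, 0.675, 0.0, -0.0]
contact_force: [-0.2, -0.5, 0.1]
finger_gap: 0.2
grip_force: 0.3
```

move_arm:
  motion: [0.0005,0,0,0,0,0,1,0.001,0,0,0,0,0,1,0.001,0,0,0,0,0,1]

```text
t: 9.3
tcp_pos: [571.9, -77.1, 108.8]
orientation: [0.738, 0.675, 0.0, 0.0]
contact_force: [-0.2, -0.5, -0.6]
finger_gap: 0.7
grip_force: 0.0
```

```bash
python3 - <<'E'
from h import *
s=read_state();print(s["t"],s["tcp_pos"],s["contact_force"])
c="wrist"; im=capture(c); cv2.imwrite(f"pics/w4.png",im[...,::-1])
E
```

```text
9.3 [571.94380433 -77.08990672 108.75107285] [-0.20000749 -0.51906331 -0.56842737]
```

View pics/w4.png

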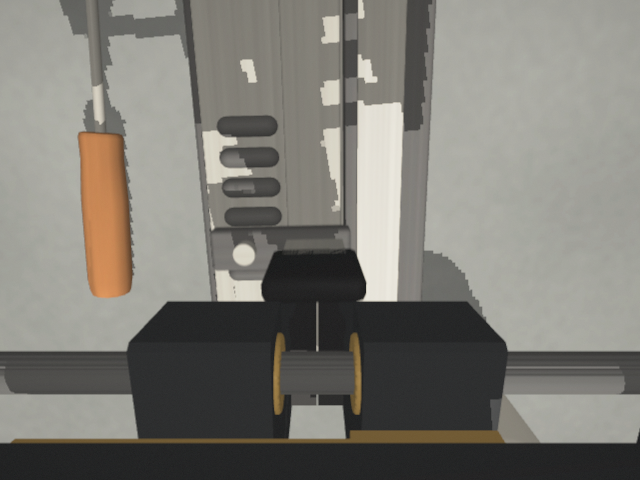

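Four ribs (3 to 6) are visible ahead at rows 216, 187, 157 and 126. The pin is at (244,254), only slightly ahead of the finger compared with w3. I'll compute q from this and re-look.

```bash
python3 - <<'E'
from h import *
s=read_state();print(s["t"])
ribs=[(253,216),(251,187),(249,157),(247,126)]
q,t=q_est(s,(244,254),ribs);print("q",q+30,"tcp",t+30)
a=cv2.imread("pics/w4.png").astype(int)[...,::-1]; im=capture("wrist").astype(int)
d=np.abs(im-a).max(2);d2=d>40;print(d2.sum(),np.argwhere(d2).min(0) if d2.any() else "",np.argwhere(d2).max(0) if d2.any() else "")
cv2.imwrite("pics/w5.png",im[80:320,150:400,::-1])
E
```

```text
9.35
q 44.99436537887313 tcp -101.53389301466837
3954 [ 15 130] [301 432][ WARN:0@0.317] global loadsave.cpp:1063 imwrite_ Unsupported depth image for selected encoder is fallbacked to CV_8U.
```

View pics/w5.png

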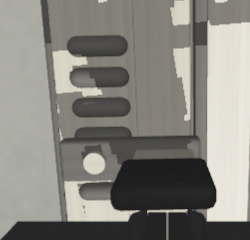

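The picture w4 was mid-snap. Now rib 2 shows behind the foot (row ~271) and ribs 4 to 6 are clear ahead, with rib 3 under its front edge, so the lever is in notch 2. Next is one last crest, at about -62.5.

move_arm:
  motion: [0.001,0,0,0,0,0,1,0.002,0,0,0,0,0,1,0.003,0,0,0,0,0,1,0.004,0,0,0,0,0,1,0.005,0,0,0,0,0,1,0.006,0,0,0,0,0,1]

```text
t: 10.0
tcp_pos: [572.3, -71.3, 108.7]
orientation: [0.738, 0.675, 0.0, 0.0]
contact_force: [-0.3, 0.4, -0.9]
finger_gap: 0.5
grip_force: 0.0
```

move_arm:
  motion: [0.001,0,0,0,0,0,1,0.002,0,0,0,0,0,1,0.003,0,0,0,0,0,1]

```text
t: 10.3
tcp_pos: [572.4, -70.0, 108.7]
orientation: [0.737, 0.676, -0.001, 0.001]
contact_force: [-0.8, -6.7, 0.2]
finger_gap: 0.4
grip_force: 3.4
```

move_arm:
  motion: [0.0005,0,0,0,0,0,1,0.001,0,0,0,0,0,1,0.0015,0,0,0,0,0,1,0.002,0,0,0,0,0,1]

```text
t: 10.7
tcp_pos: [572.6, -67.1, 108.7]
orientation: [0.738, 0.675, -0.0, 0.0]
contact_force: [-0.6, -4.7, 0.2]
finger_gap: 0.7
grip_force: 1.9
```

move_arm:
  motion: [0.0005,0,0,0,0,0,1,0.001,0,0,0,0,0,1]

```text
t: 10.9
tcp_pos: [572.7, -65.3, 108.7]
orientation: [0.738, 0.675, 0.0, -0.0]
contact_force: [-0.5, -2.9, 0.4]
finger_gap: 0.5
grip_force: 1.2
```

move_arm:
  motion: [0.0005,0,0,0,0,0,1,0.001,0,0,0,0,0,1]

```text
t: 11.1
tcp_pos: [572.8, -64.0, 108.7]
orientation: [0.738, 0.675, 0.0, -0.0]
contact_force: [-0.7, -0.8, 0.9]
finger_gap: 0.4
grip_force: 0.7
```

move_arm:
  motion: [0.0005,0,0,0,0,0,1,0.001,0,0,0,0,0,1]

```text
t: 11.3
tcp_pos: [573.0, -63.0, 108.7]
orientation: [0.738, 0.675, 0.0, -0.0]
contact_force: [-1.7, -0.6, -0.4]
finger_gap: 0.3
grip_force: 0.3
```

Same pattern as before. One more mm for the snap, then hold and look.

move_arm:
  motion: [0.0005,0,0,0,0,0,1,0.001,0,0,0,0,0,1,0.001,0,0,0,0,0,1,0.001,0,0,0,0,0,1,0.001,0,0,0,0,0,1]

```text
t: 11.8
tcp_pos: [573.1, -62.4, 108.7]
orientation: [0.738, 0.675, 0.0, 0.0]
contact_force: [0.4, -0.2, 0.3]
finger_gap: 0.1
grip_force: 0.0
```

```bash
python3 - <<'E'
from h import *
im=capture("wrist");im=capture("wrist"); s=read_state();print(s["t"],s["tcp_pos"],s["contact_force"],s["grip_force"])
cv2.imwrite("pics/w6.png",im[...,::-1])
E
```

```text
11.9 [573.12237806 -62.40632369 108.75068315] [-0.22919251 -0.44589518  0.12141658] 0.0
```

View pics/w6.png

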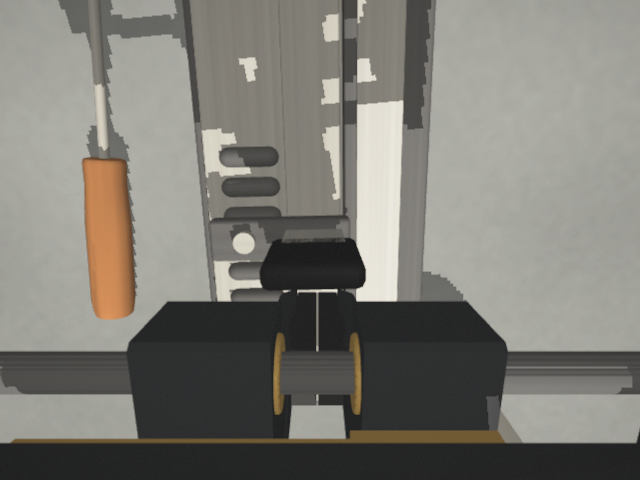

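The pin is at (243,243). Ribs 6, 5 and 4 are ahead (rows 157, 187, 213) and ribs 3 and 2 behind (271, 295), so the lever is in notch 3 with the fingers clear of it. I'll back off and lift.

move_arm:
  motion: [-0.01,0,0,0,0,0,1,-0.025,0,0,0,0,0,1,-0.04,0,0,0,0,0,1,-0.05,0,-0.01,0,0,0,1,-0.05,0,-0.04,0,0,0,1,-0.05,0,-0.08,0,0,0,1,-0.05,0,-0.12,0,0,0,1,-0.05,0,-0.14,0,0,0,1,-0.05,0,-0.15,0,0,0,1,-0.05,0,-0.15,0,0,0,1,-0.05,0,-0.15,0,0,0,1]

```text
t: 13.0
tcp_pos: [567.9, -112.5, 257.6]
orientation: [0.738, 0.675, -0.0, -0.001]
contact_force: [0.3, 0.1, -1.0]
finger_gap: 0.5
grip_force: 0.0
```

```bash
python3 - <<'E'
from h import *
s=read_state();im=capture("wrist");print(s["t"],s["tcp_pos"])
cv2.imwrite("pics/w7.png",im[...,::-1])
E
```

```text
13.0 [ 567.9281537  -112.46090256  257.55103856]
```

View pics/w7.png

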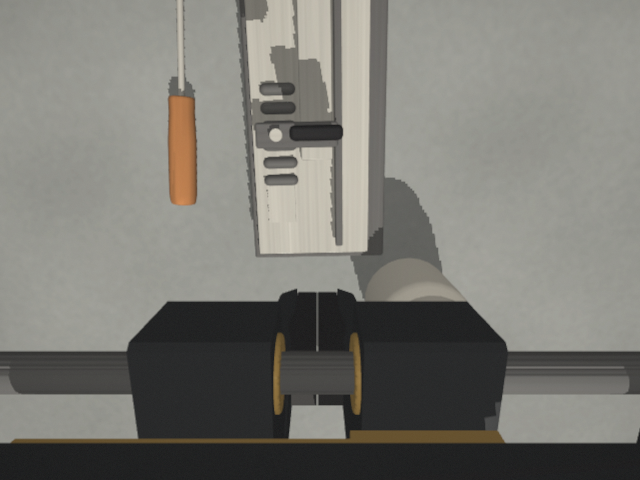

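Two ribs show ahead (rows 89, 107), two behind (162, 180), and the foot covers ribs 3 and 4. That is notch 3, with the hand clear.

```bash
python3 -c "
from workcell import *
print(finish_job())"
```

```text
the job is handed in; nothing more can be done
None
```

The lever is resting in the third notch after three clicks without running past it, the hand is clear, the arm touched none of the things standing around it, and the job was handed in at about 13 s.

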